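Open the double-door tableware cabinet for service

ROBOT

A 6-joint arm with a two-finger parallel gripper is mounted at the origin on the work surface. World frame = base frame: x ahead of the robot, y to its left, z up, the work surface at z = 0. Lengths are in m, angles in degrees, forces in N, time in s.
With the tool pointing down it reaches from about 0.4 to 0.825 m from the base axis. Payload 7 kg.
Tool frame: the origin (TCP) lies midway between the tips of the shut fingers; the grasp point (between the pads) lies r.grasp_offset behind it (r.grasp_offset is the distance from the TCP to the grasp point, in m); z points along the fingers, y is the direction in which the jaws open and shut (so a half turn about z gives the same grasp; the last joint's range is limited). The gripper opens to 88 mm and grips with 3 to 60 N. Pads are 19 mm wide; open, the fingers measure 130 mm over their backs; the gripper's body (78 mm by 193 mm) begins 47 mm behind the grasp point.
Start: joints at [90.705, 20.546, 0.682, 0, -70.136, -16.507], TCP at [0.184, 0.649, 0.192] pointing down, gripper open.
Joint ranges: [-176.03, 176.03], [-82.01, 121.73], [-58.28, 71.71], [-173.87, 95.51], [-174.79, -0.11], [-173.66, 173.66]. Speed limits (degrees/s): [136.94, 136.94, 172.46, 180, 180, 180].

INTERFACE

Orientations are given as [roll, pitch, yaw] about the fixed x, y, z axes, in that order (R = Rz(yaw) Ry(pitch) Rx(roll)).
In Python, from plant import status, imaging, r gives the robot as it stands.
- The arm moves only by the tool apply_moves, never from a script. Its argument "moves" is a list of rows, each a list of 6 numbers: the shift along the tool's x, y, z in units of 200 mm (1.0 is 200 mm), then the turn, a rotation vector about the tool's x, y, z in units of 90 degrees (1.0 is 90 degrees). In form: [[tx, ty, tz, rx, ry, rz], ...]. A call has 1 to 12 rows; each row is the pose to reach, as a shift and turn from the pose measured when the call began, along the tool's axes at that moment; what a row does not reach only later rows make up. A row lasts 1/8 s, in which the tool goes at most 62.5 mm and 10.7 degrees, less where a joint would pass 70% of its speed; a pose out of reach is approached as far as the arm can. A call with a number of a shift or a turn outside -1 to 1 is refused whole. A call with a gripper value outside its range is refused whole. "hand" is the closure, from -1 (fully open) to 1 (shut), set as the call begins (left out, the last holds). The fingers move at their own pace and stop on an object; "grip_force" is the grip in N (left out, the last holds). Time passes only in rows, so rows that repeat a pose let the fingers close. It gives the time, the measured TCP pose, the force and the opening at its end, in the units of the state.
- status.get_state(): the state, without advancing time (a new reading comes with each control period).
- imaging.capture(name): name is "scene" or "top" or "wrist"; returns (picture, depth): 420x560x3 uint8, blue, green, red; 420x560 float32, m along the optical axis (not along the pixel's ray), 0 where there is no reading.
- imaging.camera_info(name): a dict with "fx", "fy", "cx", "cy" (pixels), "T" (4x4, takes a point from camera to world coordinates). Camera axes: x right, y up, looking along -z (the intrinsics and any distortion apply to the point x, -y, -z); pixel columns grow to the right and rows downward; lengths in m; the calibration is good to about 2 mm. A picture is of the moment at which its call begins: read the wrist's pose just before it. camera_info takes no time and is no camera call; for the wrist camera it gives the pose at the moment of the call.
- r.close_job(): hands the job in, once; it reports no verdict.
The state is a dict: "time_s": time; "joints": joint angles; "qd": joint speeds; "joint_torque": joint torques, N m; "tcp_pos": TCP position; "eef_rot": TCP orientation; "contact_force": force on the tool from outside, world axes, zero at the start; "moment": the same for the moment, N m; "gripper_width": finger opening in m.
Only numpy, scipy, OpenCV 4.12 (cv2) and the standard library are available. Lean on these libraries where they do the work, as an engineer would, in place of code of your own. Each camera call takes 0.05 s, during which the arm holds its last target.

TASK

Open the little tableware cabinet for service: swing the latch on its roof well aside to the left and open the latched left door, then, when that stands well open, the right door that it overlapped. Leave the latch aside and both doors standing wide open, about square to the cabinet or farther. Do not fling the doors, and leave the bottles, crockery and spatula where they are.

Things in the scene. Friction and masses are not known exactly. Their poses are not given: they have to be found in the camera images.
- cabinet: Fixed aluminium tableware cabinet on the counter: 160 deep (x), 320 wide (y), roof at 200 mm. Origin: centre of its underside. Its two doors are on its -x face, towards the robot; +y is the left door's side; z up. Turned a few degrees either way. Shut, the doors' front faces lie at x = -92 mm, their tops at z = 198 mm.
- latch (a joint): Swing-bar latch on the roof over the left door, rad. 0: the bar points forward (cabinet -x), its 24 mm wide turned-down nose in front of a tab (16 wide, 24 high) on top of the left door, which so stays shut. Grows to 1.6 as the bar swings left (clockwise seen from above). The nose clears the tab from about 0.45. Under 1 N at the knob; stays where left; starts at 0 to 0.08.
- latch_knob (a point): Point on the latch's upright round knob: 16 mm diameter, on top of the bar's free end, 54.5 mm from the pivot axis; it stands from 232 to 270 mm above the counter. The point lies on its axis at 257 mm.
- latch_pivot (a point): Point on the latch's vertical pivot axis, 257 mm above the counter; in the cabinet's frame at x -45, y +100 mm.
- left_door (a joint): Left (+y) door, the latched one, rad: 0 shut, growing to 1.9 as it swings out to the robot about its left edge (clockwise seen from above). 159 wide, 12 thick, 178 high, from 20 mm above the counter; aluminium frame, glass. A 5 mm thick strip on its front reaches 18 mm past its free edge, over the right door. Friction under 1 N at the handle; stays where left.
- left_handle (a point): Left door's handle, an upright rod of 12 mm diameter, 40 mm in front of the door's face, from 130 to 215 mm above the counter (17 mm above the door's top). The point lies on its axis, 195 mm above the counter, 115 mm along the door from the hinge; thin stays join rod and door at 140 and 170 mm. It can be pinched from above.
- left_hinge (a point): Point on the left door's vertical hinge axis, 195 mm above the counter; in the cabinet's frame at x -92, y +160 mm.
- right_door (a joint): Right (-y) door, held shut only by the left door's strip over its free edge, rad: 0 shut, growing to 1.9 as it swings out to the robot about its right edge (counter-clockwise seen from above). Same size as the left, without strip or tab; a stiffer hinge (1 to 2 N at the handle); stays where left.
- right_handle (a point): Point on the right door's handle: the same rod, mirrored; on its axis, 195 mm above the counter, 115 mm along the door from its hinge, 40 mm in front of its face.
- right_hinge (a point): Point on the right door's vertical hinge axis, 195 mm above the counter; in the cabinet's frame at x -92, y -160 mm.
- roof_bottle_mid (a point): Bystander: small white squeeze bottle, 48 diameter x 85 high, standing on the cabinet's roof behind the latch. Point at its centre, half-way up.
- sauce_bottle_mid (a point): Bystander: white squeeze bottle, 64 diameter x 170 high, on the counter at the robot's left. Point at its centre.
- oil_bottle_mid (a point): Bystander: amber squeeze bottle, 60 diameter x 150 high, on the counter at the robot's left. Point at its centre.
- cup_mid (a point): Bystander: white cup, 66 diameter x 75 high, inside the cabinet behind the left door. Point at its centre.
- bowl_mid (a point): Bystander: blue bowl, 104 diameter x 50 high, inside the cabinet behind the right door. Point at its centre.
- dish_mid (a point): Bystander: shallow white dish, 90 diameter x 22 high, on the counter near the robot at its right. Point at its centre.
- jar_mid (a point): Bystander: glass jar with a dark metal lid, 60 diameter x 100 high, on the counter beside the cabinet, at its right. Point at its centre.
- spatula: Bystander: steel spatula, 240 long, lying on the counter at the robot's right. Origin under its middle.

How it is judged (in metres and radians):
On the way, in this order (a step that is already met when the one before it is completed fails the run):
1. the latch is swung aside while both doors are still shut (value of joint latch above 0.7 rad and value of joint each of left_door, right_door below 0.15 rad), for 0.1 s.
2. the latched left door stands well open while the right door is still shut (value of joint left_door above 0.7 rad and value of joint right_door below 0.15 rad), for 0.1 s.
3. the right door is open too (value of joint each of left_door, right_door above 0.7 rad), for 0.1 s.
At the end, for the whole second after the job is handed in: The latch is swung at least 0.7 rad aside, both doors stand open at least 1.25 rad (72 degrees) and are at rest, and no bystander has been moved by more than 30 mm (value of joint latch above 0.7 rad and value of joint each of left_door, right_door above 1.25 rad and velocity of joint left_door between -0.1 and 0.1 rad/s and velocity of joint right_door between -0.1 and 0.1 rad/s); the robot touches nothing.
It fails at once if a door was flung (faster than 3 rad/s) (velocity of joint any of left_door, right_door above 3 rad/s).
It fails at once if a bottle, the crockery or the spatula was moved by more than 30 mm (distance of any of roof_bottle_mid, sauce_bottle_mid, oil_bottle_mid, cup_mid, bowl_mid, dish_mid, jar_mid, spatula from where it was at the start of the episode above 0.03 m).
It also fails if it takes over 64 s, if anything falls off the work surface, if the arm or the gripper's body presses on something with over 40 N, if the wrist force passes 120 N, or if a joint passes its speed limit or range.

## Working session

There is one attempt and no reset: what is moved stays moved. The work goes in short steps, Python scripts to look and compute and a tool call to move; the robot and the scene stay as the last step left them, time stands still between calls to the robot, and variables do not carry over. Pictures are saved under pics/ and viewed, and the job is handed in when it is done.

Besides the shell and the picture viewer there is one more tool, called as name(argument=value, ...) on one line, values as JSON. apply_moves: Moves the arm, as the interface text tells. Its arguments: {"type":"object","properties":{"moves":{"type":"array","items":{"type":"array","items":{"type":"number"}}},"hand":{"type":"number"},"grip_force":{"type":"number"}},"required":["moves"]}

```bash
mkdir -p pics
cat > look.py <<'E'
import sys,cv2,numpy as np
from plant import status,imaging,r
tag=sys.argv[1]
for n in sys.argv[2:]:
    ci=imaging.camera_info(n)
    p,d=imaging.capture(n)
    cv2.imwrite(f'pics/{tag}_{n}.png',p); np.savez(f'pics/{tag}_{n}.npz',d=d,p=p,**{k:np.array(v) for k,v in ci.items() if k in('fx','fy','cx','cy','T')})
    print(n,ci)
s=status.get_state();print(s['time_s'],s['tcp_pos'],s['eef_rot'],s['gripper_width'],s['contact_force']);print(r.grasp_offset)
E
python3 look.py a scene top
```

```text
scene {'fx': 461.4768504342537, 'fy': 461.4768504342537, 'cx': 273.56202030078657, 'cy': 214.16894996077846, 'T': array([[ 0.47068457, -0.81598794,  0.33558862,  0.96499873],
       [ 0.88226884,  0.4320164 , -0.18698538, -0.17306721],
       [ 0.00759802,  0.38409051,  0.92326418,  1.45538951],
       [ 0.        ,  0.        ,  0.        ,  1.        ]])}
top {'fx': 403.35792782533093, 'fy': 403.35792782533093, 'cx': 284.16861868635715, 'cy': 207.9491575715924, 'T': array([[ 0.00772889,  0.99312844, -0.11677399,  0.32160305],
       [-0.99986441,  0.00937326,  0.01353905,  0.07174011],
       [ 0.01454057,  0.11665352,  0.99306623,  1.53207719],
       [ 0.        ,  0.        ,  0.        ,  1.        ]])}
0.1 [0.18375271 0.64901681 0.19104433] [ 1.79917112e+02 -1.03464467e-02 -1.58093949e+01] 0.0872779446125174 [-0.73969512  0.00738344  0.15442542]
0.0188
```

View pics/a_scene.png

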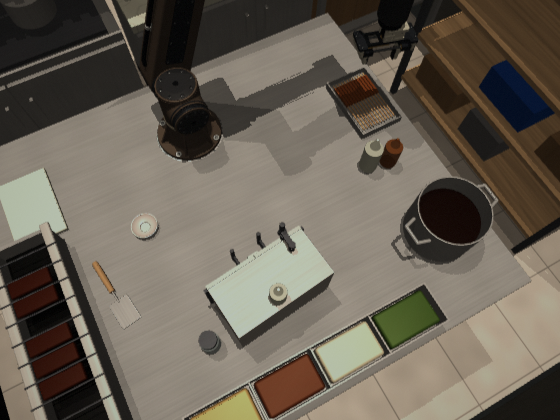

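View pics/a_top.png

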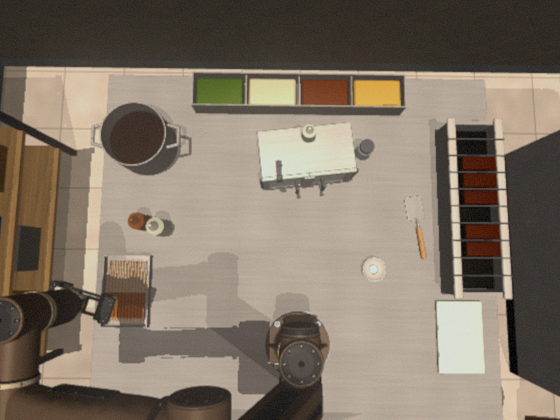

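The top view shows the cabinet roof at about (257–356, 122–180), the latch at (279,170), the handles at about (297,190) and (322,188), and the roof bottle at (309,131). Next I'll measure from depth.

```bash
cat > geo.py <<'E'
import numpy as np,cv2
def load(f):
    z=np.load(f);d=z['d'];T=z['T']
    v,u=np.mgrid[0:d.shape[0],0:d.shape[1]]
    X=np.stack([(u-z['cx'])/z['fx']*d,-(v-z['cy'])/z['fy']*d,-d],-1)
    W=X@T[:3,:3].T+T[:3,3]; W[d==0]=np.nan
    return z['p'],W,z
E
python3 - <<'E'
from geo import *
for n in('top','scene'):
    p,W,z=load(f'pics/a_{n}.npz')
    x,y,h=W[...,0],W[...,1],W[...,2]
    box=(x>.4)&(x<.95)&(y>-.3)&(y<.35)
    m=box&(h>.19)&(h<.212)
    nl,lab,st,c=cv2.connectedComponentsWithStats(m.astype(np.uint8))
    i=1+np.argmax(st[1:,4]); P=W[lab==i]
    r=cv2.minAreaRect(P[:,:2].astype(np.float32)); print(n,'roof',np.median(P[:,2]),r, cv2.boxPoints(r).round(3).tolist())
    m=box&(h>.215)
    nl,lab,st,c=cv2.connectedComponentsWithStats(m.astype(np.uint8))
    for i in range(1,nl):
        if st[i,4]>3:
            P=W[lab==i];print(' high',st[i].tolist(),P.mean(0).round(3),P.min(0).round(3),P.max(0).round(3))
    v,u=np.where(box&(h>.17)&(h<.3)); 
    print('ext',u.min(),u.max(),v.min(),v.max())
    a,b,c_,d_=(225,205,345,345) if n=='scene' else (250,115,365,205)
    if n=='scene': b,d_=210,350;a,c_=190,345
    cv2.imwrite(f'pics/a_{n}_z.png',cv2.resize(p[b:d_,a:c_],None,fx=5 if n=='scene' else 6,fy=5 if n=='scene' else 6,interpolation=cv2.INTER_CUBIC)[:600,:800])
E
```

```text
top roof 0.19926047345288822 ((0.67217618227005, -0.02153921127319336), (0.17899656295776367, 0.3203868865966797), 6.279252052307129) [[0.5659999847412109, 0.12800000607967377], [0.6010000109672546, -0.19099999964237213], [0.7789999842643738, -0.17100000381469727], [0.7440000176429749, 0.1469999998807907]]
 high [302, 124, 15, 17, 209] [ 0.722 -0.024  0.258] [ 0.704 -0.048  0.217] [ 0.749 -0.002  0.288]
 high [276, 160, 7, 22, 123] [0.595 0.072 0.239] [0.561 0.062 0.216] [0.632 0.082 0.274]
 high [324, 184, 3, 2, 5] [ 0.555 -0.08   0.217] [ 0.554 -0.084  0.215] [ 0.558 -0.077  0.22 ]
ext 258 358 122 191
scene roof 0.19993050244560573 ((0.6734126806259155, -0.019800245761871338), (0.1790052056312561, 0.3213064968585968), 6.553525447845459) [[0.5659999847412109, 0.12999999523162842], [0.6029999852180481, -0.1899999976158142], [0.781000018119812, -0.16899999976158142], [0.7440000176429749, 0.15000000596046448]]
 high [278, 222, 18, 29, 200] [0.598 0.072 0.239] [0.566 0.062 0.216] [0.637 0.085 0.273]
 high [258, 232, 2, 4, 6] [0.548 0.011 0.217] [0.543 0.008 0.215] [0.552 0.012 0.22 ]
 high [231, 249, 3, 4, 5] [ 0.559 -0.078  0.217] [ 0.555 -0.082  0.216] [ 0.561 -0.074  0.219]
 high [269, 283, 18, 22, 306] [ 0.734 -0.027  0.259] [ 0.708 -0.048  0.216] [ 0.754 -0.002  0.288]
ext 203 333 222 339
```

View pics/a_top_z.png

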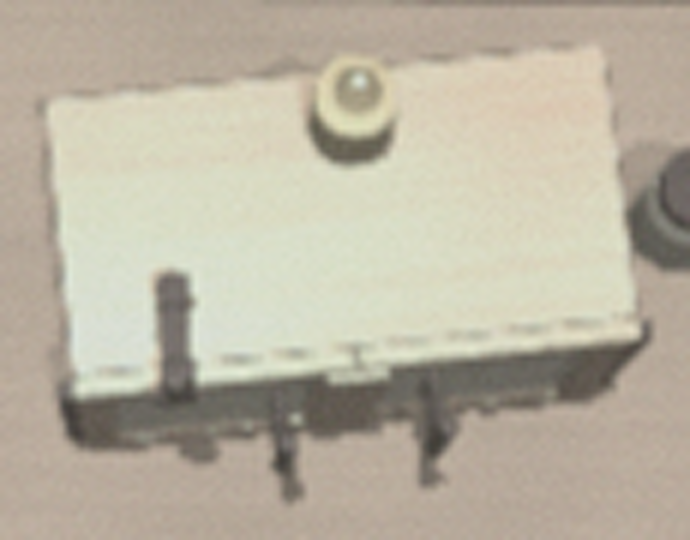

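View pics/a_scene_z.png

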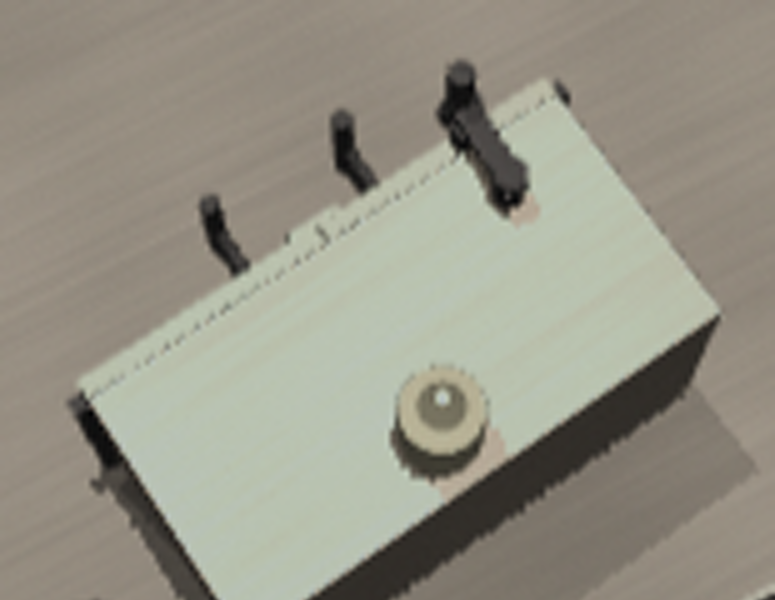

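The roof fit, the knob and both handle tops agree on one cabinet pose, with origin about (0.681, −0.020) and yaw about 6.4°. Now I'll write a planner that prints rows in tool units.

```bash
cat > plan.py <<'E'
import numpy as np
from scipy.spatial.transform import Rotation as Ro
O=np.array([.681,-.0197]);Y=np.radians(6.4)
def cab(x,y): return O+np.array([[np.cos(Y),-np.sin(Y)],[np.sin(Y),np.cos(Y)]])@[x,y]
def knob(t): return cab(-.045-.0545*np.cos(t),.1+.0545*np.sin(t))
def lh(t): return cab(-.092-.115*np.sin(t)-.04*np.cos(t), .16-.115*np.cos(t)+.04*np.sin(t))
def rh(t): return cab(-.092-.115*np.sin(t)-.04*np.cos(t), -.16+.115*np.cos(t)-.04*np.sin(t))
def row(p,yaw=6.4,s=None):
    from plant import status
    s=s or status.get_state()
    R=Ro.from_euler('xyz',s['eef_rot'],degrees=True)
    d=R.inv().apply(np.array(p)-s['tcp_pos'])/.2
    t=(R.inv()*Ro.from_euler('xyz',[180,0,yaw],degrees=True)).as_rotvec(degrees=True)/90
    print(np.r_[d,t].round(3).tolist())
E
python3 - <<'E'
from plan import *; from geo import *
print('knob',knob(0),knob(1.1),'lh',lh(0),lh(1.4),'rh',rh(0),rh(1.4))
p,W,z=load('pics/a_top.npz')
for n,(u,v) in dict(dish=(374,268),sauce=(155,226),jar=(365,148)).items(): print(n,W[v,u].round(3))
row([.184,.649,.30])
row([*knob(0.03),.33])
row([*knob(0.03),.245])
E
```

```text
knob [0.5709732  0.06858563] [0.59515249 0.12017317] lh [0.54480653 0.01030566] [0.45014646 0.1354054 ] rh [ 0.55483874 -0.07913346] [ 0.49024669 -0.22209618]
dish [ 0.277 -0.288  0.008]
sauce [0.418 0.494 0.15 ]
jar [ 0.713 -0.241  0.101]
[0.001, 0.001, -0.545, 0.001, 0.0, -0.247]
[2.651, 2.258, -0.691, 0.001, 0.0, -0.247]
[2.651, 2.258, -0.266, 0.001, 0.0, -0.247]
```

apply_moves(moves=[[0,0,-0.3,0,0,0],[0,0,-0.6,0,0,-0.08],[0,0,-0.7,0,0,-0.16],[0.25,0.2,-0.7,0,0,-0.247],[0.5,0.42,-0.7,0,0,-0.247],[0.75,0.64,-0.7,0,0,-0.247],[1,0.85,-0.7,0,0,-0.247],[1,0.85,-0.7,0,0,-0.247]], hand=0.3)

```text
time_s: 1.1
tcp_pos: [0.3313, 0.4283, 0.332]
eef_rot: [180.0, -0.0, 6.3]
contact_force: [-0.6, 0.8, -0.3]
gripper_width: 0.0312
```

```bash
python3 -c "
from plan import *
row([*knob(0.03),.33])
from plant import status;print(status.get_state()['gripper_width'])"
```

```text
[0.995, 1.91, 0.011, 0.0, -0.0, -0.001]
0.031165828379858578
```

apply_moves(moves=[[0.13,0.25,0,0,0,0],[0.26,0.5,0,0,0,0],[0.39,0.75,0,0,0,0],[0.52,1,0,0,0,0],[0.52,1,0,0,0,0]], hand=0.35)

```text
time_s: 1.72
tcp_pos: [0.4577, 0.2383, 0.3318]
eef_rot: [179.9, 0.0, 6.0]
contact_force: [0.6, 0.1, -0.7]
gripper_width: 0.028
```

```bash
python3 -c "
from plan import *
row([*knob(0.03),.33])"
```

```text
[0.474, 0.895, 0.01, 0.001, 0.0, -0.004]
```

apply_moves(moves=[[0.12,0.22,0,0,0,-0.004],[0.24,0.45,0,0,0,-0.004],[0.36,0.68,0,0,0,-0.004],[0.474,0.895,0.01,0,0,-0.004],[0.474,0.895,0.01,0,0,-0.004],[0.474,0.895,0.01,0,0,-0.004]])

```text
time_s: 2.48
tcp_pos: [0.5707, 0.071, 0.3294]
eef_rot: [179.9, 0.1, 6.4]
contact_force: [0.7, 0.3, 0.5]
gripper_width: 0.0287
```

```bash
python3 look.py b wrist
python3 - <<'E'
from plan import *
row([*knob(0.03),.245])
z=np.load('pics/b_wrist.npz');T=z['T']
for n,q in dict(knob=[*knob(0.03),.27],pivot=[*cab(-.045,.1),.232],lh=[*lh(0),.215],rh=[*rh(0),.215]).items():
    c=T[:3,:3].T@(np.array(q)-T[:3,3]); print(n,z['cx']+z['fx']*c[0]/-c[2], z['cy']-z['fy']*c[1]/-c[2])
E
```

```text
wrist {'fx': 347.5869974219971, 'fy': 347.5869974219971, 'cx': 276.95164722656085, 'cy': 207.44370247068318, 'T': array([[ 1.10960792e-01,  9.57014805e-01,  2.67974561e-01,
         6.42797343e-01],
       [-9.93824486e-01,  1.06641693e-01,  3.06666142e-02,
         8.03593312e-02],
       [ 7.71142894e-04, -2.69722472e-01,  9.62937793e-01,
         5.21886704e-01],
       [ 0.00000000e+00,  0.00000000e+00,  0.00000000e+00,
         1.00000000e+00]])}
2.525 [0.57054835 0.07136825 0.32982016] [1.79935678e+02 4.71379896e-02 6.43767594e+00] 0.028230874880488293 [-0.16889951 -0.10918379  0.25336784]
0.0188
[0.001, 0.005, 0.424, 0.001, 0.001, 0.0]
knob 279.4739310873161 210.13576040401816
pivot 281.2099441182991 133.19492701329597
lh 339.7379676514292 227.2686186521454
rh 436.286899773296 227.1976655459625
```

View pics/b_wrist.png

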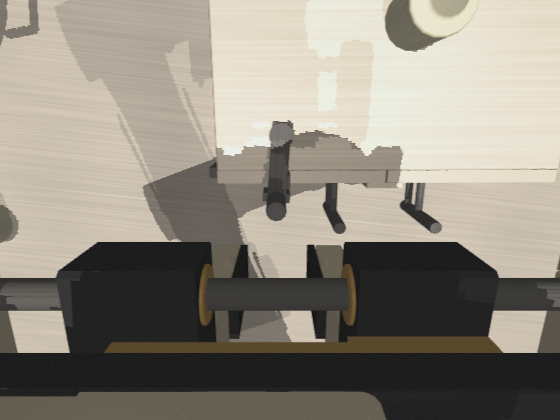

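The wrist view puts the knob at (276,211), about 2.5 mm left of prediction, so the latch sits at about 0.07 rad. The handles at (340,228) and (436,227) match prediction to 1 px. Now I'll descend around the knob.

apply_moves(moves=[[0,-0.005,0.12,0,0,0],[0,-0.005,0.24,0,0,0],[0,-0.005,0.36,0,0,0],[0,-0.005,0.424,0,0,0],[0,-0.005,0.424,0,0,0],[0,-0.005,0.424,0,0,0]])

```text
time_s: 3.28
tcp_pos: [0.5709, 0.0728, 0.2461]
eef_rot: [179.9, -0.0, 6.5]
contact_force: [-0.7, -0.2, 0.1]
gripper_width: 0.0284
```

```bash
python3 look.py c wrist|head -0
python3 - <<'E'
from plan import *
from plant import status
s=status.get_state()
for t in (.2,.4,.6,.8,1.,1.15,1.25): row([*knob(t),.245],s=s)
E
```

```text
[0.003, -0.034, 0.006, 0.001, -0.001, 0.001]
[0.019, -0.086, 0.006, 0.001, -0.001, 0.001]
[0.046, -0.134, 0.006, 0.001, -0.001, 0.001]
[0.081, -0.175, 0.006, 0.001, -0.001, 0.001]
[0.123, -0.209, 0.006, 0.001, -0.001, 0.001]
[0.159, -0.228, 0.006, 0.001, -0.001, 0.001]
[0.185, -0.238, 0.006, 0.001, -0.001, 0.001]Exception ignored on flushing sys.stdout:
BrokenPipeError: [Errno 32] Broken pipe
```

View pics/c_wrist.png

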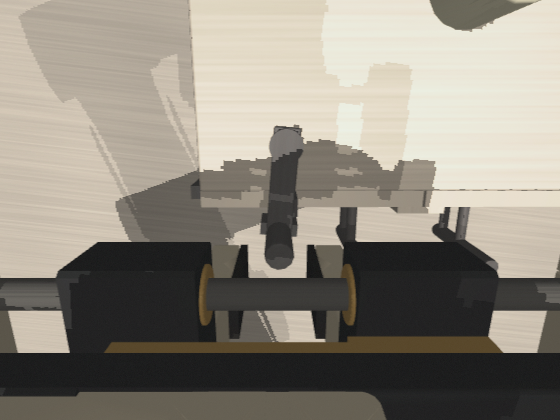

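apply_moves(moves=[[0.003,-0.034,0,0,0,0],[0.008,-0.07,0,0,0,0],[0.019,-0.105,0,0,0,0],[0.035,-0.14,0,0,0,0],[0.055,-0.17,0,0,0,0],[0.08,-0.2,0,0,0,0],[0.1,-0.22,0,0,0,0],[0.125,-0.24,0,0,0,0],[0.15,-0.255,0,0,0,0],[0.16,-0.26,0,0,0,0],[0.16,-0.26,0,0,0,0]])

```text
time_s: 4.7
tcp_pos: [0.5969, 0.1279, 0.246]
eef_rot: [179.9, -0.0, 6.5]
contact_force: [0.0, 0.1, -0.0]
gripper_width: 0.0285
```

apply_moves(moves=[[0,0.01,0,0,0,0],[0,0.01,-0.2,0,0,0],[0,0.01,-0.4,0,0,0],[0,0.01,-0.4,0,0,0]])

```text
time_s: 5.2
tcp_pos: [0.5985, 0.126, 0.33]
eef_rot: [-180.0, -0.4, 6.5]
contact_force: [-0.4, 0.0, -0.3]
gripper_width: 0.0285
```

```bash
python3 look.py d wrist scene|tail -2
python3 - <<'E'
from plan import *
from plant import status
s=status.get_state()
row([*lh(0),.32],s=s)
row([*lh(0),.182],s=s)
E
```

```text
5.3 [0.5969316  0.12592216 0.32617889] [ 1.79987945e+02 -6.95942517e-02  6.44604658e+00] 0.02829109815994475 [-0.42065869  0.28912086 -0.3020234 ]
0.0188
[-0.324, 0.545, 0.031, 0.0, -0.001, 0.001]
[-0.325, 0.545, 0.721, 0.0, -0.001, 0.001]
```

View pics/d_wrist.png

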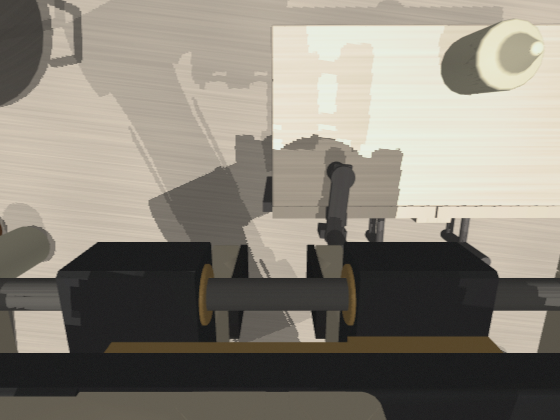

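The latch still points forward, so the fingers missed or slid past the knob. I'll check the geometry.

Run:
```python
from plan import *; from geo import *
z=np.load('pics/c_wrist.npz');T=z['T']
def pr(q):
    c=T[:3,:3].T@(np.array(q)-T[:3,3]); return (z['cx']+z['fx']*c[0]/-c[2]).round(1), (z['cy']-z['fy']*c[1]/-c[2]).round(1),c[2]
print('tcp',pr([.5709,.0728,.246]),'knob',pr([*knob(.06),.27]),pr([*knob(.06),.232]))
p,W,_=load('pics/c_wrist.npz')
for uv in [(279,255),(279,240),(285,145),(245,255),(245,320),(312,255),(312,330),(325,260),(150,300),(280,295),(280,330)]: print(uv,W[uv[1],uv[0]].round(3))
p,W,_=load('pics/d_wrist.npz')
for uv in [(340,165),(335,230)]: print(uv,W[uv[1],uv[0]].round(3))
p,W,_=load('pics/d_scene.npz')
cv2.imwrite('pics/d_sz.png',cv2.resize(p[190:340,190:345],None,fx=4,fy=4,interpolation=cv2.INTER_CUBIC))
```

```text
tcp (np.float64(278.8), np.float64(238.0), np.float64(-0.2050247827948338)) knob (np.float64(280.8), np.float64(254.7), np.float64(-0.18198110200101153)) (np.float64(280.1), np.float64(230.6), np.float64(-0.21859474988389316))
(279, 255) [0.57  0.073 0.269]
(279, 240) [0.577 0.073 0.265]
(285, 145) [0.624 0.075 0.238]
(245, 255) [0.578 0.089 0.292]
(245, 320) [ 0.348  0.095 -0.001]
(312, 255) [0.582 0.059 0.293]
(312, 330) [ 0.343 -0.003 -0.001]
(325, 260) [0.584 0.055 0.302]
(150, 300) [0.6   0.105 0.371]
(280, 295) [0.6   0.076 0.363]
(280, 330) [ 0.338  0.043 -0.001]
(340, 165) [0.633 0.078 0.232]
(335, 230) [0.577 0.074 0.237]
```

View pics/d_sz.png

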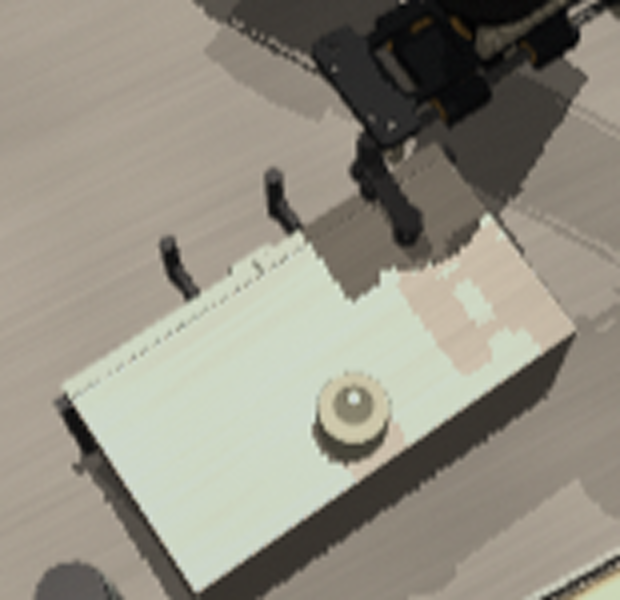

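```bash
python3 - <<'E'
from plan import *; from geo import *
p,W,_=load('pics/d_wrist.npz')
h=W[...,2];x=W[...,0];y=W[...,1]
# finger region columns 213-350 rows 235-345
for u in range(215,350,8): 
    c=[(v,*W[v,u].round(3)) for v in (244,250,260,270,320,340) if W[v,u,2]>.2]
    print(u,[(int(a[0]),*[float(b) for b in a[1:]]) for a in c])
p,W,_=load('pics/d_scene.npz')
m=(W[...,2]>.29)&(W[...,2]<.6)&(np.abs(W[...,0]-.597)<.12)&(np.abs(W[...,1]-.126)<.15)
P=W[m];print(len(P),np.histogram(P[:,2],bins=np.arange(.29,.6,.02)))
print(P[P[:,2]<.4].round(3)[:40].tolist())
cv2.imwrite('pics/d_sz2.png',cv2.resize(p[130:270,230:380],None,fx=4,fy=4,interpolation=cv2.INTER_CUBIC))
E
python3 -c "
import cv2;i=cv2.imread('pics/d_wrist.png');cv2.imwrite('pics/d_wz.png',cv2.resize(i[200:360,180:380],None,fx=3.7,fy=3.7))"
```

```text
215 [(250, 0.606, 0.156, 0.375), (260, 0.606, 0.155, 0.386), (270, 0.607, 0.153, 0.396), (320, 0.608, 0.147, 0.432), (340, 0.603, 0.146, 0.435)]
223 [(250, 0.606, 0.153, 0.375), (260, 0.606, 0.151, 0.386), (270, 0.607, 0.15, 0.396), (320, 0.601, 0.146, 0.42), (340, 0.593, 0.145, 0.421)]
231 [(250, 0.607, 0.149, 0.375), (260, 0.606, 0.148, 0.385), (270, 0.602, 0.147, 0.385), (320, 0.594, 0.144, 0.411)]
239 [(250, 0.606, 0.146, 0.372), (260, 0.607, 0.144, 0.384), (270, 0.606, 0.143, 0.393), (320, 0.592, 0.141, 0.406)]
247 [(250, 0.603, 0.142, 0.364), (260, 0.599, 0.142, 0.367), (270, 0.595, 0.141, 0.369)]
255 []
263 []
271 []
279 []
287 []
295 []
303 []
311 [(250, 0.61, 0.112, 0.372), (260, 0.609, 0.113, 0.382), (270, 0.608, 0.114, 0.39)]
319 [(250, 0.611, 0.109, 0.375), (260, 0.61, 0.11, 0.382), (270, 0.609, 0.111, 0.392), (320, 0.598, 0.112, 0.411)]
327 [(244, 0.566, 0.08, 0.243), (250, 0.612, 0.106, 0.375), (260, 0.612, 0.107, 0.386), (270, 0.611, 0.108, 0.396), (320, 0.6, 0.109, 0.413), (340, 0.593, 0.108, 0.416)]
335 [(244, 0.575, 0.078, 0.264), (250, 0.612, 0.102, 0.375), (260, 0.611, 0.104, 0.385), (270, 0.612, 0.105, 0.396), (320, 0.61, 0.11, 0.428), (340, 0.604, 0.11, 0.431)]
343 [(244, 0.637, 0.113, 0.434), (250, 0.635, 0.113, 0.435), (260, 0.633, 0.113, 0.436), (270, 0.632, 0.114, 0.441), (320, 0.616, 0.111, 0.439), (340, 0.612, 0.111, 0.441)]
2109 (array([  0,   0,   0,   1,   7,  11,   4, 249, 695, 608,  20,  90,  53,
       113, 173]), array([0.29, 0.31, 0.33, 0.35, 0.37, 0.39, 0.41, 0.43, 0.45, 0.47, 0.49,
       0.51, 0.53, 0.55, 0.57, 0.59]))
[[0.603, 0.142, 0.391], [0.606, 0.142, 0.398], [0.607, 0.144, 0.398], [0.597, 0.141, 0.375], [0.6, 0.142, 0.381], [0.604, 0.142, 0.387], [0.599, 0.14, 0.373], [0.601, 0.142, 0.375], [0.608, 0.153, 0.371], [0.609, 0.149, 0.371], [0.609, 0.144, 0.37]]
```

View pics/d_wz.png

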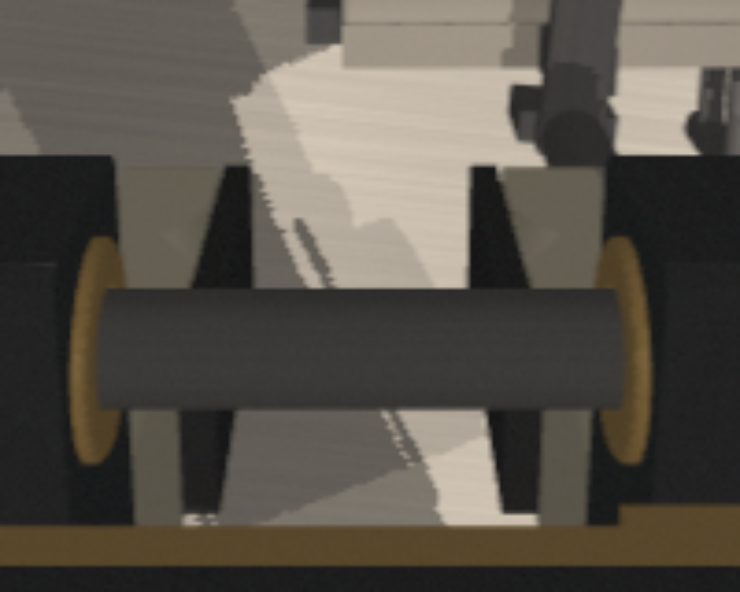

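View pics/d_sz2.png

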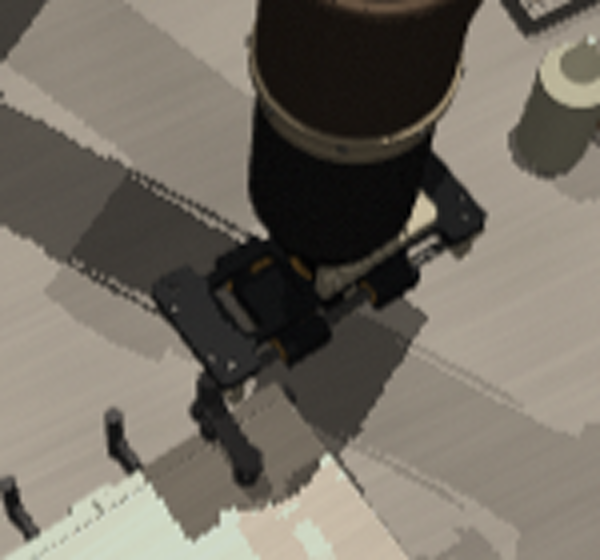

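The picture resolves it. The finger tips are really at z about 0.37 while the reported TCP says 0.326, and the scene camera agrees. So the reported TCP height is about 43 mm too low, and the fingers passed above the knob. I'll subtract that from the heights and check it with a picture on the way down.

Run:
```python
from plan import *
row([*knob(.065),.29])
row([*knob(.065),.240])
```

```text
[-0.161, 0.253, 0.181, 0.0, -0.001, 0.001]
[-0.161, 0.253, 0.431, 0.0, -0.001, 0.001]
```

apply_moves(moves=[[-0.08,0.125,0,0,0,0],[-0.16,0.253,0.05,0,0,0],[-0.16,0.253,0.18,0,0,0],[-0.16,0.253,0.31,0,0,0],[-0.16,0.253,0.43,0,0,0],[-0.16,0.253,0.43,0,0,0]])

```text
time_s: 6.05
tcp_pos: [0.5691, 0.0713, 0.2374]
eef_rot: [179.9, 0.2, 6.4]
contact_force: [0.6, -0.3, 0.5]
gripper_width: 0.0286
```

```bash
python3 look.py e wrist scene|tail -2
python3 - <<'E'
from plan import *; from geo import *
row([*knob(.065),.203])
p,W,_=load('pics/e_scene.npz')
m=(W[...,2]>.274)&(W[...,2]<.4)&(np.abs(W[...,0]-.571)<.06)&(np.abs(W[...,1]-.072)<.1)
print(np.sort(W[m][:,2])[:15].round(3)); print(W[m][np.argsort(W[m][:,2])[:6]].round(3).tolist())
p,W,_=load('pics/e_wrist.npz')
for u in (223,231,239,247,311,319,327,335):
  col=[(v,W[v,u].round(3).tolist()) for v in range(235,252,2) if W[v,u,2]>.26]; print(u,col[:2])
E
python3 -c "
import cv2;i=cv2.imread('pics/e_wrist.png');cv2.imwrite('pics/e_wz.png',cv2.resize(i[200:360,180:380],None,fx=3.7,fy=3.7))"
```

```text
6.15 [0.57094331 0.07182213 0.24032082] [ 1.79953467e+02 -4.52385737e-02  6.45115164e+00] 0.028915328935566677 [0.19226364 0.35794391 0.15322286]
0.0188
[-0.001, -0.002, 0.187, 0.001, -0.001, 0.001]
[0.277 0.278 0.281 0.284 0.287 0.294 0.31  0.31  0.314 0.315 0.316 0.318
 0.32  0.322 0.323]
[[0.58, 0.091, 0.277], [0.58, 0.103, 0.278], [0.581, 0.096, 0.281], [0.57, 0.086, 0.284], [0.573, 0.088, 0.287], [0.572, 0.088, 0.294]]
223 [(245, [0.577, 0.099, 0.276]), (247, [0.577, 0.099, 0.279])]
231 [(245, [0.578, 0.095, 0.277]), (247, [0.578, 0.095, 0.28])]
239 [(249, [0.576, 0.091, 0.277]), (251, [0.577, 0.091, 0.281])]
247 [(247, [0.576, 0.088, 0.272]), (249, [0.575, 0.088, 0.272])]
311 [(245, [0.581, 0.057, 0.273]), (247, [0.58, 0.057, 0.275])]
319 [(245, [0.583, 0.054, 0.277]), (247, [0.582, 0.054, 0.279])]
327 [(245, [0.583, 0.05, 0.276]), (247, [0.583, 0.051, 0.279])]
335 [(245, [0.583, 0.047, 0.276]), (247, [0.583, 0.047, 0.279])]
```

View pics/e_wz.png

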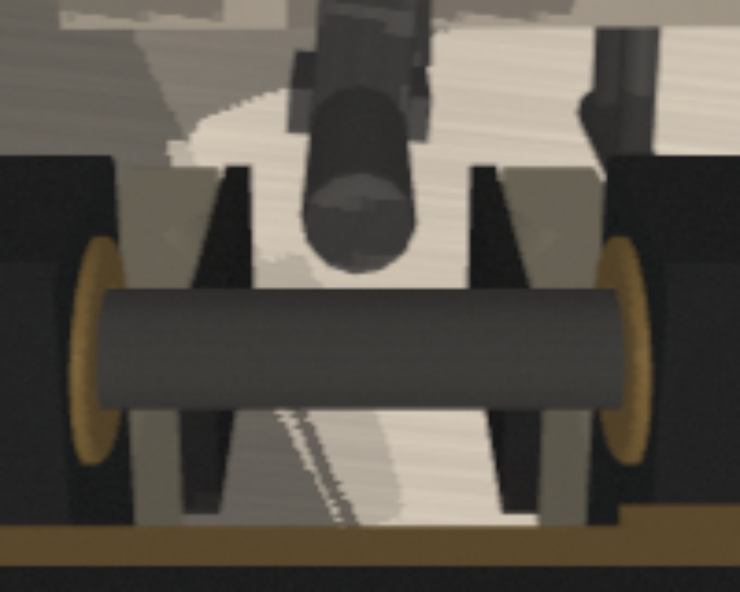

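Tips are at z about 0.275 with reported TCP 0.240, so the offset is about 35 mm. The knob is centred between the jaws. Next I'll go down to reported 0.208.

apply_moves(moves=[[0,0,0.05,0,0,0],[0,0,0.1,0,0,0],[0,0,0.16,0,0,0],[0,0,0.16,0,0,0],[0,0,0.16,0,0,0]])

```text
time_s: 6.78
tcp_pos: [0.5711, 0.0718, 0.2084]
eef_rot: [179.9, -0.0, 6.5]
contact_force: [-0.1, -1.0, -0.3]
gripper_width: 0.0288
```

apply_moves(moves=[[0.003,-0.034,0,0,0,0],[0.008,-0.07,0,0,0,0],[0.019,-0.105,0,0,0,0],[0.035,-0.14,0,0,0,0],[0.035,-0.14,0,0,0,0]])

```text
time_s: 7.4
tcp_pos: [0.5753, 0.1012, 0.2083]
eef_rot: [179.9, -0.1, 6.5]
contact_force: [0.6, -0.4, -0.3]
gripper_width: 0.0283
```

```bash
python3 look.py f wrist |tail -2
python3 - <<'E'
from plan import *
for t in (.8,1.,1.15,1.25): row([*knob(t),.208])
E
```

```text
7.45 [0.57515277 0.10090821 0.20831651] [ 1.79950519e+02 -5.94402271e-02  6.48998258e+00] 0.02877920735433509 [ 0.57302217 -0.73289975  0.45004071]
0.0188
[0.044, -0.037, 0.002, 0.001, -0.001, 0.001]
[0.087, -0.071, 0.002, 0.001, -0.001, 0.001]
[0.123, -0.09, 0.002, 0.001, -0.001, 0.001]
[0.148, -0.1, 0.002, 0.001, -0.001, 0.001]
```

View pics/f_wrist.png

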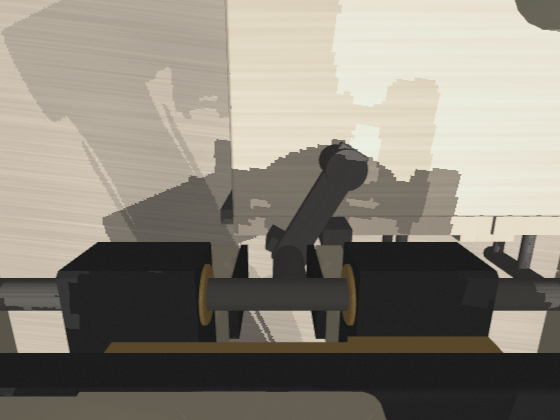

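The bar has swung with the knob to about 0.5 rad and no longer points forward. I'll continue the arc.

apply_moves(moves=[[0.015,-0.03,0,0,0,0],[0.03,-0.055,0,0,0,0],[0.05,-0.075,0,0,0,0],[0.075,-0.092,0,0,0,0],[0.1,-0.105,0,0,0,0],[0.12,-0.117,0,0,0,0],[0.14,-0.125,0,0,0,0],[0.14,-0.125,0,0,0,0]])

```text
time_s: 8.45
tcp_pos: [0.6005, 0.1291, 0.2082]
eef_rot: [180.0, -0.1, 6.5]
contact_force: [0.8, -0.6, -0.1]
gripper_width: 0.0281
```

apply_moves(moves=[[0,0.01,0,0,0,0],[0,0.01,-0.2,0,0,0],[0,0.01,-0.4,0,0,0],[-0.1,0.15,-0.5,0,0,0],[-0.2,0.35,-0.5,0,0,0],[-0.3,0.5,-0.5,0,0,0],[-0.3,0.5,-0.5,0,0,0]], hand=0.35)

```text
time_s: 9.32
tcp_pos: [0.5512, 0.0212, 0.3093]
eef_rot: [180.0, -0.2, 6.4]
contact_force: [0.7, -0.3, -0.6]
gripper_width: 0.0282
```

```bash
python3 look.py g wrist |tail -2
python3 - <<'E'
from plan import *
row([*lh(0),.22])
row([*lh(0),.149])
E
```

```text
9.375 [0.55178987 0.0222122  0.30900471] [ 1.79985688e+02 -1.60477813e-01  6.40944634e+00] 0.028423318764898155 [-0.10499398  0.53671473  0.2933363 ]
0.0188
[-0.043, 0.055, 0.445, 0.0, -0.002, 0.0]
[-0.044, 0.055, 0.8, 0.0, -0.002, 0.0]
```

View pics/g_wrist.png

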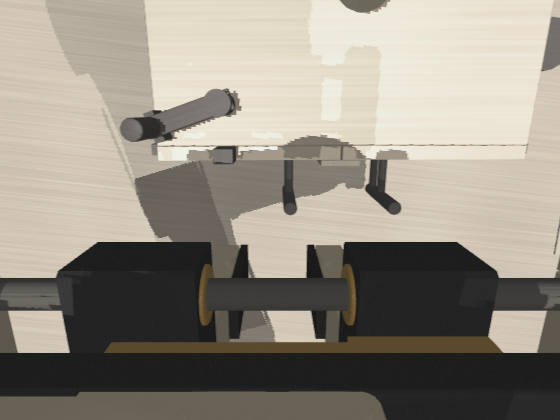

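The latch now points left at about 1.2 rad, with its knob at (135,128), the tab at (227,154) is free, and the left handle top is at (290,208). Next I'll descend on the left handle and pinch it.

apply_moves(moves=[[-0.044,0.055,0.15,0,0,0],[-0.044,0.055,0.3,0,0,0],[-0.044,0.055,0.45,0,0,0],[-0.044,0.055,0.6,0,0,0],[-0.044,0.055,0.7,0,0,0],[-0.044,0.055,0.81,0,0,0],[-0.044,0.055,0.81,0,0,0],[-0.044,0.055,0.81,0,0,0]])

```text
time_s: 10.38
tcp_pos: [0.5455, 0.0108, 0.1477]
eef_rot: [180.0, -0.2, 6.4]
contact_force: [0.3, -0.7, 0.6]
gripper_width: 0.0284
```

```bash
python3 look.py h wrist |tail -2
```

```text
10.425 [0.5455654  0.01074697 0.14795286] [179.98949216  -0.24057419   6.43875545] 0.028202042664736273 [-0.65082461 -0.27797301 -0.20414622]
0.0188
```

View pics/h_wrist.png

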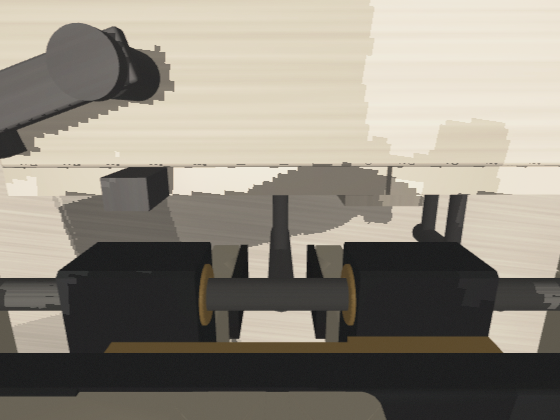

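apply_moves(moves=[[0,0,0,0,0,0],[0,0,0,0,0,0],[0,0,0,0,0,0],[0,0,0,0,0,0]], hand=1, grip_force=15)

```text
time_s: 10.92
tcp_pos: [0.5453, 0.0094, 0.1487]
eef_rot: [179.9, -0.2, 6.4]
contact_force: [-2.1, -5.1, 2.8]
gripper_width: 0.0115
```

Run:
```python
from plan import *
from plant import status
s=status.get_state();print(s['gripper_width'])
b=lh(0)-s['tcp_pos'][:2]
for t in np.arange(.1,1.65,.1): print(round(t,1),end=' ');row([*(lh(t)-b),s['tcp_pos'][2]],s=s,yaw=6.4-np.degrees(t)*.5)
```

```text
0.011472536624820779
0.1 [-0.056, -0.023, -0.0, 0.001, -0.002, 0.032]
0.2 [-0.11, -0.051, -0.001, 0.001, -0.003, 0.064]
0.3 [-0.161, -0.085, -0.001, 0.001, -0.003, 0.096]
0.4 [-0.208, -0.123, -0.001, 0.001, -0.003, 0.128]
0.5 [-0.251, -0.166, -0.001, 0.001, -0.003, 0.159]
0.6 [-0.29, -0.213, -0.002, 0.001, -0.003, 0.191]
0.7 [-0.323, -0.264, -0.002, 0.001, -0.003, 0.223]
0.8 [-0.352, -0.318, -0.002, 0.001, -0.003, 0.255]
0.9 [-0.375, -0.374, -0.002, 0.001, -0.003, 0.287]
1.0 [-0.392, -0.433, -0.002, 0.001, -0.003, 0.319]
1.1 [-0.403, -0.493, -0.002, 0.0, -0.003, 0.35]
1.2 [-0.408, -0.553, -0.003, 0.0, -0.003, 0.382]
1.3 [-0.407, -0.614, -0.003, 0.0, -0.003, 0.414]
1.4 [-0.4, -0.675, -0.003, 0.0, -0.003, 0.446]
1.5 [-0.387, -0.734, -0.003, 0.0, -0.003, 0.478]
1.6 [-0.369, -0.792, -0.003, 0.0, -0.003, 0.51]
```

apply_moves(moves=[[-0.028,-0.011,0,0,0,0.016],[-0.056,-0.023,0,0,0,0.032],[-0.11,-0.051,0,0,0,0.064],[-0.161,-0.085,0,0,0,0.096],[-0.208,-0.123,0,0,0,0.128],[-0.251,-0.166,0,0,0,0.159],[-0.29,-0.213,0,0,0,0.191],[-0.29,-0.213,0,0,0,0.191]])

```text
time_s: 11.92
tcp_pos: [0.4816, 0.0451, 0.1487]
eef_rot: [179.9, -0.2, -10.7]
contact_force: [-2.7, -3.9, 4.1]
gripper_width: 0.0115
```

```bash
python3 look.py i scene |tail -2
python3 - <<'E'
from plan import *
from plant import status
s=status.get_state();print(s['gripper_width'],lh(.6))
for t in np.arange(.7,1.65,.1): print(round(t,1),end=' ');row([*lh(t),s['tcp_pos'][2]],s=s,yaw=6.4-np.degrees(t)*.5)
import cv2;i=cv2.imread('pics/i_scene.png');cv2.imwrite('pics/i_sz.png',cv2.resize(i[130:350,150:400],None,fx=2.7,fy=2.7))
E
```

```text
11.975 [0.48179296 0.04476522 0.14867167] [ 1.79896683e+02 -1.79326619e-01 -1.06726913e+01] 0.011835574240347724 [-4.25376502 -4.4395078   4.91271921]
0.0188
0.011835574240347724 [0.48246374 0.0462525 ]
0.7 [-0.045, -0.047, -0.0, 0.001, -0.002, 0.033]
0.8 [-0.088, -0.09, -0.0, 0.001, -0.002, 0.065]
0.9 [-0.127, -0.137, -0.001, 0.001, -0.002, 0.097]
1.0 [-0.16, -0.188, -0.001, 0.001, -0.002, 0.129]
1.1 [-0.188, -0.241, -0.001, 0.001, -0.002, 0.16]
1.2 [-0.211, -0.298, -0.001, 0.001, -0.002, 0.192]
1.3 [-0.228, -0.356, -0.001, 0.001, -0.002, 0.224]
1.4 [-0.239, -0.416, -0.001, 0.001, -0.002, 0.256]
1.5 [-0.245, -0.477, -0.002, 0.001, -0.002, 0.288]
1.6 [-0.244, -0.538, -0.002, 0.001, -0.002, 0.32]
```

View pics/i_sz.png

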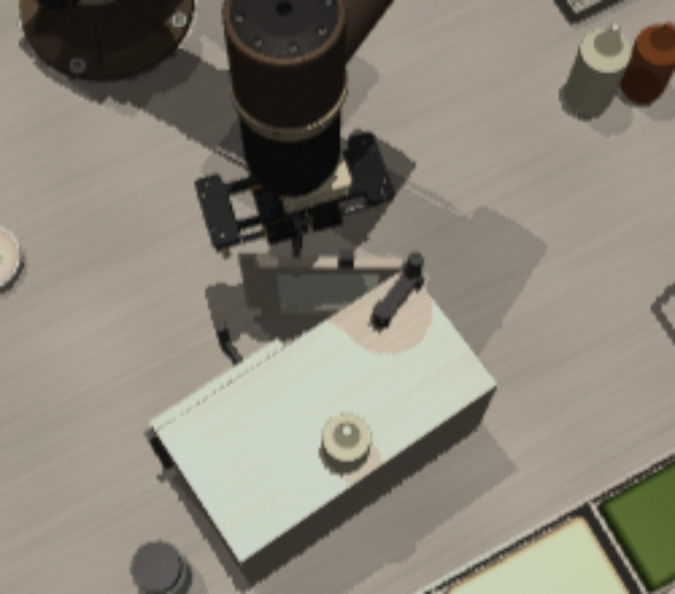

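The left door follows to about 0.6 rad and the right door is still shut, so I'll continue the arc.

apply_moves(moves=[[-0.045,-0.047,0,0,0,0.033],[-0.088,-0.09,0,0,0,0.065],[-0.127,-0.137,0,0,0,0.097],[-0.16,-0.188,0,0,0,0.129],[-0.188,-0.241,0,0,0,0.16],[-0.211,-0.298,0,0,0,0.192],[-0.228,-0.356,0,0,0,0.224],[-0.239,-0.416,0,0,0,0.256],[-0.245,-0.477,0,0,0,0.288],[-0.244,-0.51,0,0,0,0.305],[-0.244,-0.51,0,0,0,0.305]])

```text
time_s: 13.35
tcp_pos: [0.4519, 0.1547, 0.1483]
eef_rot: [180.0, -0.1, -38.1]
contact_force: [-6.9, 1.5, 4.6]
gripper_width: 0.0113
```

apply_moves(moves=[[0,0,0,0,0,0],[0,0,0,0,0,0],[0,0,-0.1,0,0,0],[0,0,-0.3,0,0,0],[0,0,-0.55,0,0,0],[0,0,-0.7,0,0,0],[0,0,-0.7,0,0,0]], hand=0.45)

```text
time_s: 14.22
tcp_pos: [0.4532, 0.1556, 0.2909]
eef_rot: [-179.8, -0.2, -38.1]
contact_force: [-0.6, -0.4, -0.9]
gripper_width: 0.0245
```

```bash
python3 look.py j scene |tail -2
python3 - <<'E'
from plan import *
row([*rh(0),.29]);row([*rh(0),.148])
import cv2;i=cv2.imread('pics/j_scene.png');cv2.imwrite('pics/j_sz.png',cv2.resize(i[130:350,150:400],None,fx=2.7,fy=2.7))
E
```

```text
14.275 [0.45224033 0.15524378 0.28901784] [-1.79914279e+02 -1.24623031e-01 -3.80699542e+01] 0.023701657450017517 [-0.38314853  0.26905917 -1.59674588]
0.0188
[1.126, 0.606, -0.003, -0.0, -0.002, -0.494]
[1.125, 0.607, 0.707, -0.0, -0.002, -0.494]
```

View pics/j_sz.png

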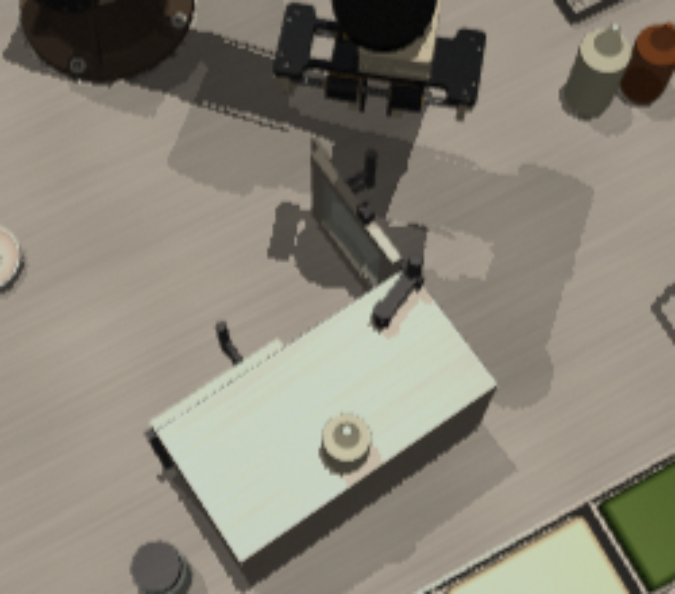

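The left door stands about square to the cabinet, the latch is aside and the right door is shut. Now to the right handle.

apply_moves(moves=[[0.2,0.12,-0.05,0,0,-0.1],[0.4,0.24,-0.05,0,0,-0.2],[0.6,0.36,-0.05,0,0,-0.3],[0.8,0.48,-0.05,0,0,-0.4],[1,0.55,-0.05,0,0,-0.494],[1,0.606,-0.05,0,0,-0.494],[1,0.606,-0.05,0,0,-0.494]], hand=0.35)

```text
time_s: 15.15
tcp_pos: [0.5341, -0.064, 0.2983]
eef_rot: [180.0, -0.1, 6.2]
contact_force: [0.0, -0.4, 1.4]
gripper_width: 0.0283
```

Run:
```python
from plan import *
row([*rh(0),.22]);row([*rh(0),.148])
```

```text
[0.095, 0.087, 0.391, 0.0, -0.001, -0.002]
[0.094, 0.086, 0.751, 0.0, -0.001, -0.002]
```

apply_moves(moves=[[0.05,0.04,0,0,0,0],[0.094,0.086,0.05,0,0,0],[0.094,0.086,0.2,0,0,0],[0.094,0.086,0.35,0,0,0],[0.094,0.086,0.5,0,0,0],[0.094,0.086,0.65,0,0,0],[0.094,0.086,0.75,0,0,0],[0.094,0.086,0.75,0,0,0],[0.094,0.086,0.75,0,0,0]])

```text
time_s: 16.27
tcp_pos: [0.5555, -0.079, 0.1488]
eef_rot: [180.0, -0.1, 6.3]
contact_force: [0.1, -1.3, 0.1]
gripper_width: 0.0286
```

apply_moves(moves=[[0,0,0,0,0,0],[0,0,0,0,0,0],[0,0,0,0,0,0],[0,0,0,0,0,0]], hand=1, grip_force=20)

```text
time_s: 16.77
tcp_pos: [0.5561, -0.0803, 0.1496]
eef_rot: [179.9, -0.2, 6.3]
contact_force: [2.2, -6.6, -0.6]
gripper_width: 0.0115
```

Run:
```python
from plan import *
from plant import status
s=status.get_state();print(s['gripper_width'],rh(0))
for t in np.arange(.1,1.65,.1): print(round(t,1),end=' ');row([*rh(t),s['tcp_pos'][2]],s=s,yaw=6.4+np.degrees(t)*.5)
```

```text
0.01149802431487699 [ 0.55483874 -0.07913346]
0.1 [-0.062, 0.017, -0.0, 0.002, -0.002, -0.033]
0.2 [-0.116, 0.045, -0.0, 0.002, -0.002, -0.065]
0.3 [-0.167, 0.079, -0.0, 0.002, -0.002, -0.097]
0.4 [-0.214, 0.118, -0.0, 0.002, -0.002, -0.129]
0.5 [-0.257, 0.161, -0.0, 0.002, -0.002, -0.161]
0.6 [-0.295, 0.208, -0.0, 0.002, -0.002, -0.193]
0.7 [-0.329, 0.259, -0.0, 0.002, -0.001, -0.224]
0.8 [-0.357, 0.312, -0.0, 0.002, -0.001, -0.256]
0.9 [-0.38, 0.369, -0.0, 0.002, -0.001, -0.288]
1.0 [-0.397, 0.427, -0.0, 0.002, -0.001, -0.32]
1.1 [-0.408, 0.487, 0.0, 0.002, -0.001, -0.352]
1.2 [-0.413, 0.548, 0.0, 0.002, -0.001, -0.384]
1.3 [-0.412, 0.609, 0.0, 0.002, -0.001, -0.415]
1.4 [-0.405, 0.669, 0.0, 0.002, -0.001, -0.447]
1.5 [-0.392, 0.728, 0.001, 0.002, -0.001, -0.479]
1.6 [-0.373, 0.786, 0.001, 0.002, -0.001, -0.511]
```

apply_moves(moves=[[-0.03,0.008,0,0,0,-0.016],[-0.062,0.017,0,0,0,-0.033],[-0.116,0.045,0,0,0,-0.065],[-0.167,0.079,0,0,0,-0.097],[-0.214,0.118,0,0,0,-0.129],[-0.257,0.161,0,0,0,-0.161],[-0.295,0.208,0,0,0,-0.193],[-0.295,0.208,0,0,0,-0.193]])

```text
time_s: 17.77
tcp_pos: [0.5027, -0.1285, 0.1499]
eef_rot: [179.8, -0.2, 23.7]
contact_force: [4.1, -3.1, -4.8]
gripper_width: 0.0114
```

```bash
python3 look.py k scene |tail -2
python3 - <<'E'
from plan import *
from plant import status
s=status.get_state();print(rh(.6))
for t in np.arange(.7,1.65,.1): print(round(t,1),end=' ');row([*rh(t),s['tcp_pos'][2]],s=s,yaw=6.4+np.degrees(t)*.5)
import cv2;i=cv2.imread('pics/k_scene.png');cv2.imwrite('pics/k_sz.png',cv2.resize(i[130:350,100:380],None,fx=2.6,fy=2.6))
E
```

```text
17.825 [ 0.50278945 -0.12842173  0.14982968] [179.76671142  -0.22830048  23.65397627] 0.011611602981603535 [ 4.49908304 -2.46673936 -5.18090069]
0.0188
[ 0.50200917 -0.12799895]
0.7 [-0.05, 0.035, -0.0, 0.003, -0.002, -0.031]
0.8 [-0.093, 0.078, -0.0, 0.003, -0.002, -0.063]
0.9 [-0.132, 0.125, -0.0, 0.003, -0.002, -0.095]
1.0 [-0.165, 0.176, 0.0, 0.003, -0.002, -0.127]
1.1 [-0.194, 0.229, 0.0, 0.003, -0.002, -0.158]
1.2 [-0.217, 0.286, 0.0, 0.003, -0.002, -0.19]
1.3 [-0.234, 0.344, 0.0, 0.003, -0.002, -0.222]
1.4 [-0.245, 0.404, 0.001, 0.003, -0.002, -0.254]
1.5 [-0.251, 0.464, 0.001, 0.003, -0.002, -0.286]
1.6 [-0.25, 0.525, 0.001, 0.003, -0.002, -0.318]
```

View pics/k_sz.png

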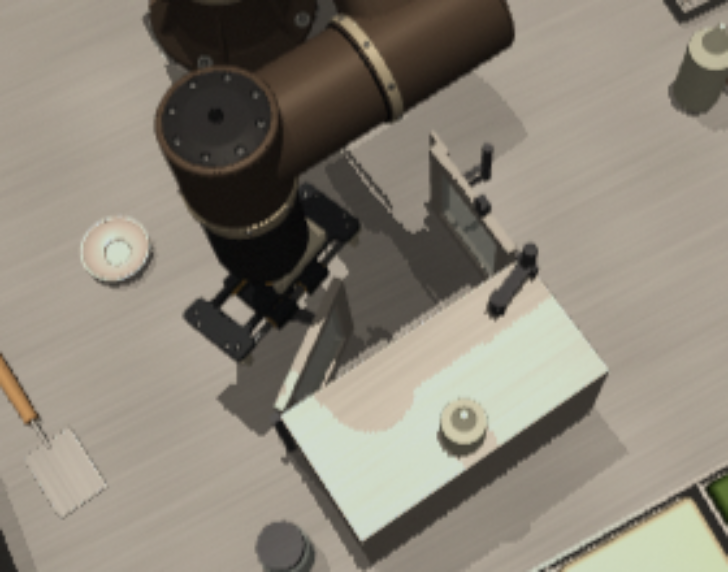

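The right door is following and the gripper is clear of everything else.

apply_moves(moves=[[-0.05,0.035,0,0,0,-0.031],[-0.093,0.078,0,0,0,-0.063],[-0.132,0.125,0,0,0,-0.095],[-0.165,0.176,0,0,0,-0.127],[-0.194,0.229,0,0,0,-0.158],[-0.217,0.286,0,0,0,-0.19],[-0.234,0.344,0,0,0,-0.222],[-0.245,0.404,0,0,0,-0.254],[-0.251,0.464,0,0,0,-0.286],[-0.25,0.5,0,0,0,-0.305],[-0.25,0.5,0,0,0,-0.305]])

```text
time_s: 19.2
tcp_pos: [0.4948, -0.2407, 0.1498]
eef_rot: [179.9, 0.0, 51.1]
contact_force: [-5.3, -2.2, 0.4]
gripper_width: 0.0113
```

apply_moves(moves=[[0,0,0,0,0,0],[0,0,0,0,0,0],[0,0,-0.1,0,0,0],[0,0,-0.3,0,0,0],[0,0,-0.55,0,0,0],[0,0,-0.8,0,0,0],[0,0,-0.8,0,0,0]], hand=0.45)

```text
time_s: 20.08
tcp_pos: [0.4967, -0.2409, 0.3146]
eef_rot: [179.4, -0.2, 51.1]
contact_force: [0.2, 0.2, -0.4]
gripper_width: 0.0242
```

```bash
python3 look.py l scene top|tail -2
python3 - <<'E'
from plan import *; from geo import *
i=cv2.imread('pics/l_scene.png');cv2.imwrite('pics/l_sz.png',cv2.resize(i[130:350,100:380],None,fx=2.6,fy=2.6))
for n in ('scene','top'):
  p,W,_=load(f'pics/l_{n}.npz')
  q=W.reshape(-1,3)-[*O,0]; c,s=np.cos(Y),np.sin(Y); q=np.c_[q[:,0]*c+q[:,1]*s,-q[:,0]*s+q[:,1]*c,q[:,2]]
  for sg in(1,-1):
    m=(abs(q[:,2]-.197)<.006)&(q[:,0]<-.11)&(q[:,0]>-.30)&(q[:,1]*sg>.1)&(q[:,1]*sg<.185)
    if m.sum()>8:
      f=cv2.fitLine(q[m][:,:2].astype(np.float32),cv2.DIST_HUBER,0,.01,.01).ravel(); print(n,sg,m.sum(),'door angle',90-np.degrees(np.arctan2(-sg*f[1]*np.sign(f[0])*1,abs(f[0]))),f.round(3))
  for k,r in dict(knob=((.53,.68,.08,.16),.24)).items():
    m=(W[...,2]>.255)&(W[...,2]<.28)&(W[...,0]>.55)&(W[...,0]<.68)&(W[...,1]>.05)&(W[...,1]<.2); print(n,k,W[m].mean(0),knob(1.2))
E
```

```text
20.175 [ 0.49487353 -0.2400066   0.31018364] [ 1.79797732e+02 -3.09141563e-02  5.11282532e+01] 0.02368909576680471 [-0.0688298   0.37002218 -0.00250452]
0.0188
scene 1 181 door angle 88.06813 [ 0.999 -0.034 -0.188  0.154]
scene -1 199 door angle 91.84353 [ 0.999 -0.032 -0.178 -0.151]
scene knob [0.60472695 0.1226643  0.26831696] [0.59984594 0.12293891]
top 1 147 door angle 88.0446 [ 0.999 -0.034 -0.195  0.154]
top -1 36 door angle 97.419556 [ 0.992 -0.129 -0.231 -0.152]
top knob [0.60051545 0.12279975 0.26782256] [0.59984594 0.12293891]
```

View pics/l_sz.png

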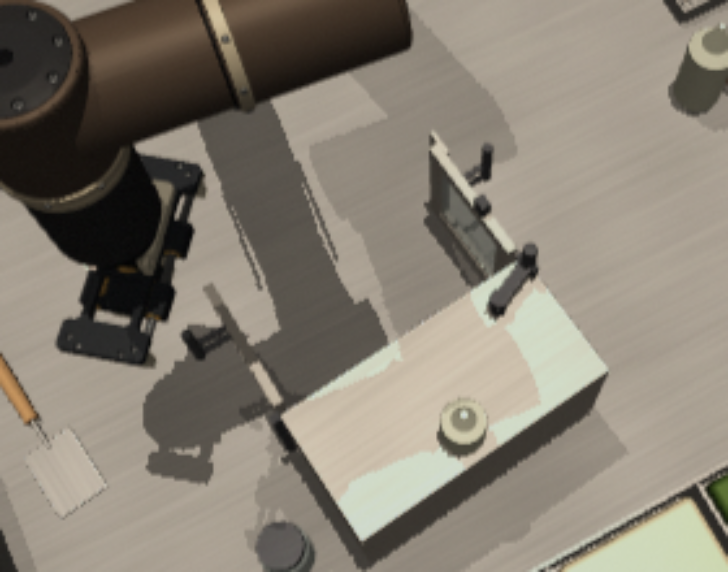

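View pics/l_top.png

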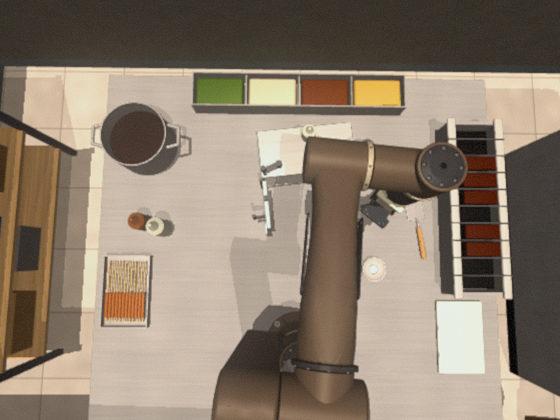

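Both cameras show the left door at about 88° and the latch at about 1.2 rad. The scene camera gives the right door as about 88–92°, the top view is partly blocked by the arm, and the gripper is clear above everything. I'll hand in the job.

```bash
python3 -c "
from plant import r,status
print(r.close_job());print(status.get_state()['time_s'])"
```

```text
the job is handed in; nothing more can be done
None
the job is handed in; nothing more can be done
```

The cabinet is open and the job was handed in at about 20 s. The latch was swung aside first, then the left door was pulled open by its handle, then the right door, each at about 0.8 rad/s.

**Last checks:**

| Item | Scene camera | Top camera |
|---|---|---|
| Latch | about 1.2 rad | about 1.2 rad |
| Left door | about 88° | about 88° |
| Right door | about 92° | about 97° |

- **Right door:** the two readings disagree. The top view was mostly blocked by the arm, so I trust the scene value. Both are well past the required 72°.
- **Bystanders:** the ones in view looked unmoved. I did not measure them again, and I did not look at the cup and bowl inside the cabinet.
- **Gripper:** it ended lifted clear of everything, with the force reading near zero.

**Problem on the way:** my first try at the latch passed above the knob without touching it. Measured in the pictures, the finger tips were 35–43 mm above the reported TCP height. I took 35 mm off the commanded heights, and every contact after that worked.

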